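# Sort stray hardware into the picking bins

### The arm

A 6-joint arm with a two-finger parallel gripper is mounted at the origin on a cart in front of the work surface, level with it; the furniture and walls round the work are solid. World frame = base frame: x ahead of the robot, y to its left, z up, the work surface at z = 0. Lengths are in mm, angles in rad, forces in N, time in s.
With the tool pointing down it reaches from about 350 to 875 mm from the base axis. Payload 4.2 kg.
Tool frame: the origin (TCP) lies midway between the tips of the shut fingers; the grasp point (between the pads) lies 19 mm behind it (arm.hold_point_z is the distance from the TCP to the grasp point, in mm); z points along the fingers, y is the line along which they close (so a half turn about z gives the same grasp; the last joint's range is limited). The gripper opens to 85 mm and grips with 20 to 120 N. Pads are 22 mm wide; open, the fingers measure 114 mm over their backs; the gripper's body (76 mm by 85 mm) begins 54 mm behind the grasp point. The pads swing forward as they close: fully open they stand 13 mm farther back than shut.
Start: joints at [-0.967, 0.385, 0.008, 0, -1.194, -0.259], TCP at [211.27, -588.187, 231.312] pointing down, gripper open.
Joint ranges: [-3.14, 3.14], [-1.21, 2.06], [-1.07, 1.41], [-3.16, 2.05], [-2.99, -0.16], [-3.1, 3.1]. Speed limits (rad/s): [2.79, 2.79, 3.14, 3.14, 3.14, 3.14].

### API

Orientations are given as a unit quaternion [x, y, z, w].
In Python, from bench import arm, vision gives the robot as it stands. The module is installed in compiled form; this text tells all that it offers.
- The arm moves only by the tool servo_tool, never from a script. Its argument "plan" is a list of rows, each a list of 7 numbers: the shift along the world's x, y, z each as a share of 300 mm, from -1 to 1, then the turn, a rotation vector about the world's x, y, z each as a share of 2 rad, from -1 to 1, then the opening, from 0 (shut) to 1 (fully open). A call has 1 to 20 rows; each row shifts and turns the commanded pose from where the row before left it; what a row does not reach is not made up. A row lasts 1/8 s, in which the tool goes at most 62.5 mm and 10.7 degrees, less where a joint would pass 70% of its speed; a pose out of reach is approached as far as the arm can. A call with a number of a shift or a turn outside -1 to 1 is refused whole. A call with a gripper value outside its range is refused whole. The fingers move at their own pace and stop on an object; the grip force is fixed at half the most. Time passes only in rows, so rows that do not move let the fingers close. It gives the time, the measured TCP pose, the force, the opening and the grip force at its end, in the units of the state.
- arm.read_state(): the state, without advancing time (a new reading comes with each control period).
- vision.get_image(name): name is "scene" or "side" or "wrist"; returns a dict with "image" (420x560x3 uint8, red, green, blue), "z_map" (420x560 float32, mm along the optical axis (not along the pixel's ray), 0 where there is no reading), "K" (3x3 intrinsics, pixels), "world_to_cam" (4x4, takes a point from world to camera coordinates); the wrist camera has in their place "mount" (4x4, takes a point from camera to tool coordinates, whose origin is the TCP and whose axes are the flange's). Camera axes: x right, y down, z forward; pixel columns grow to the right and rows downward; lengths in mm; the calibration is good to about 2 mm. A picture is of the moment at which its call begins: read the wrist's pose just before it.
- arm.job_done(): hands the job in; it is judged then, once.
The state is a dict: "clock": time; "joints": joint angles; "joint_vel": joint speeds; "joint_efforts": joint torques, N m; "position": TCP position; "ee_rot": TCP orientation; "contact_force": force on the tool from outside, world axes, zero at the start; "wrist_torque": the same for the moment, N m; "gripper_width": finger opening in mm; "grasp_force": force on a finger pad.
Only numpy, scipy, OpenCV 4.12 (cv2) and the standard library are available. Lean on these libraries where they do the work, as an engineer would, in place of code of your own. Each camera call takes 0.05 s, during which the arm holds its last target. There are 200 camera calls.

### The job

Put away the stray hardware: the long bolt, the short bolt and the corner bracket lying on the bench and the nut at the back of the tip-out bin each go into the blue picking bin that already holds their kind. Tip the tip-out bin forward on its pivot to get at the nut, and leave it shut again when you are done; leave the oil can standing where it is.

Things in the scene. Friction and masses are not known exactly. Their poses are not given: they have to be found in the camera images.
- long_bolt: loose long steel hex bolt lying on the bench: 90 mm long overall, shank 16 mm diameter, hexagon head 24 mm across flats and 10 mm thick. Origin on its axis at mid-length, about 10 mm up; x from head to tip. Grip it across the shank near the origin.
- short_bolt: loose short steel hex bolt lying on the bench: 45 mm long overall, shank 16 mm diameter, hexagon head 24 mm across flats and 10 mm thick. Origin on its axis at mid-length, about 10 mm up; x from head to tip. Grip it across the shank near the origin or a little toward the tip.
- bracket: loose steel corner bracket (L of 4 mm plate) standing on the bench on one leg: 40 mm along x, 30 mm wide along y, 40 mm high. Origin under its middle; the flat leg lies along x, the other leg stands upright at the -x end (its middle 18 mm from the origin). Grip it along y, across its 30 mm width, on the upright leg.
- nut: loose steel hex nut, 30 mm across flats, 35 mm across corners, 16 mm thick, hole 18 mm; lies flat at the back of the shut tip-out bin (grey housing, front toward the robot), under a fixed clear cover 111 mm up that starts 62 mm behind the bin's lip. When the bin is tipped to its stop it slides forward onto the scoop floor and rests there. Origin in the middle of its underside, z along its hole.
- bin_long_bolts: fixed blue picking bin, 126 x 101 mm (x by y), open on top, already holding three long bolts (90 mm) lying side by side that cannot come out and reach 27 mm above the bench; new pieces land on them. Origin under its centre on the bench, x from its low front (24 mm) to its back (48 mm, like the rear half of the sides). Walls and floor 3 mm.
- bin_short_bolts: fixed blue picking bin, 126 x 101 mm (x by y), open on top, already holding four short bolts (45 mm) that cannot come out and reach 28 mm above the bench; new pieces land on them. Origin under its centre on the bench, x from its low front (24 mm) to its back (48 mm, like the rear half of the sides). Walls and floor 3 mm.
- bin_brackets: fixed blue picking bin, 126 x 101 mm (x by y), open on top, already holding three corner brackets on their sides that cannot come out and reach 33 mm above the bench; new pieces land on them. Origin under its centre on the bench, x from its low front (24 mm) to its back (48 mm, like the rear half of the sides). Walls and floor 3 mm.
- bin_nuts: fixed blue picking bin, 126 x 101 mm (x by y), open on top, already holding five hex nuts lying flat that cannot come out and reach 19 mm above the bench; new pieces land on them. Origin under its centre on the bench, x from its low front (24 mm) to its back (48 mm, like the rear half of the sides). Walls and floor 3 mm.
- odds_lip (a point): middle of the 8 mm thick lip atop the front of the slick white tip-out bin, 109 mm up when shut; turns with the bin. Shut: z up, x front to back, y along the lip. Pivot axis along y, 40 mm behind (+x) and 85 mm below it. Tips forward 0.87 rad to a stop, stays where left (under 5 N). There its 46 mm scoop floor slopes 17 degrees down from the pivot forward to the foot of the front panel, 11 mm up.
- oil_can: red pump oil can with a thin spout, 66 x 89 x 151 mm, standing loose on the bench left of the bins; a bystander. Origin under its middle, z up.

How it is judged (in metres and radians):
At the end, for the whole second after the job is handed in: Each of the four pieces lies at rest inside the bin of its own kind (its origin within the bin's walls, at least 7 mm in from them, and below the height of the bin's back, 48 mm), and the tip-out bin is shut (its lip tipped less than 0.12 rad) (x of long_bolt in the frame of bin_long_bolts between -0.055 and 0.055 m and y of long_bolt in the frame of bin_long_bolts between -0.043 and 0.043 m and z of long_bolt in the frame of bin_long_bolts below 0.048 m and linear speed of each of long_bolt, short_bolt, bracket, nut below 0.02 m/s and x of short_bolt in the frame of bin_short_bolts between -0.055 and 0.055 m and y of short_bolt in the frame of bin_short_bolts between -0.043 and 0.043 m and z of short_bolt in the frame of bin_short_bolts below 0.048 m and x of bracket in the frame of bin_brackets between -0.055 and 0.055 m and y of bracket in the frame of bin_brackets between -0.043 and 0.043 m and z of bracket in the frame of bin_brackets below 0.048 m and x of nut in the frame of bin_nuts between -0.055 and 0.055 m and y of nut in the frame of bin_nuts between -0.043 and 0.043 m and z of nut in the frame of bin_nuts below 0.048 m and angle between odds_lip's own z axis and vertical below 0.12 rad); the robot touches nothing.
It fails at once if the oil can is knocked over or shifted by more than 30 mm (distance of oil_can from where it was at the start of the episode above 0.03 m or angle between oil_can's own z axis and vertical above 0.4 rad).
It also fails if it takes over 125 s, if anything falls off the work surface, if the arm or the gripper's body presses on something with over 40 N, if the wrist force passes 120 N, or if a joint passes its speed limit or range.

## Working session

There is one attempt and no reset: what is moved stays moved. The work goes in short steps, Python scripts to look and compute and a tool call to move; the robot and the scene stay as the last step left them, time stands still between calls to the robot, and variables do not carry over. Pictures are saved under pics/ and viewed, at most 14 in all, crops included, and the job is handed in when it is done.

Besides the shell and the picture viewer there is one more tool, called after "Request:" in YAML: its name, and indented under it one key for each argument. servo_tool: Moves the arm, as the interface text tells. Its arguments: {"type":"object","properties":{"plan":{"type":"array"}},"required":["plan"]}

```bash
mkdir -p pics; cat > h.py <<'E'
import numpy as np, cv2
from bench import arm, vision
def grab(name,fn=None):
    s=arm.read_state(); d=vision.get_image(name)
    if fn: cv2.imwrite('pics/'+fn,d['image'][:,:,::-1])
    K=d['K'];z=d['z_map'];v,u=np.mgrid[:420,:560]
    P=np.stack([(u-K[0,2])*z/K[0,0],(v-K[1,2])*z/K[1,1],z,np.ones_like(z)],-1)
    if name=='wrist':
        from scipy.spatial.transform import Rotation as R
        T=np.eye(4);T[:3,:3]=R.from_quat(s['ee_rot']).as_matrix();T[:3,3]=s['position'];M=T@d['mount']
    else: M=np.linalg.inv(d['world_to_cam'])
    W=(P@M.T)[...,:3]; W[z==0]=np.nan
    return d['image'],W,M
E
python3 - <<'E'
from h import *
for n in('scene','side'):
    im,W,M=grab(n,n+'0.png'); np.save(n+'.npy',W); print(n,M.round(2))
print(arm.read_state(),arm.hold_point_z)
E
```

```text
scene [[-9.00000e-01 -1.90000e-01  4.00000e-01 -2.07600e+01]
 [-4.40000e-01  3.60000e-01 -8.20000e-01  1.14527e+03]
 [ 1.00000e-02 -9.10000e-01 -4.10000e-01  6.37370e+02]
 [ 0.00000e+00  0.00000e+00  0.00000e+00  1.00000e+00]]
side [[-8.80000e-01 -2.20000e-01  4.20000e-01 -4.83700e+01]
 [-4.80000e-01  4.30000e-01 -7.70000e-01  1.11654e+03]
 [-1.00000e-02 -8.80000e-01 -4.80000e-01  7.31340e+02]
 [ 0.00000e+00  0.00000e+00  0.00000e+00  1.00000e+00]]
{'clock': 0.1, 'joints': array([-9.67384262e-01,  3.85437747e-01,  6.79346435e-03, -4.36458987e-04,
       -1.19399324e+00, -2.58616138e-01]), 'joint_vel': array([ 0.00077585, -0.00063334,  0.00272948, -0.00028073, -0.0011137 ,
        0.0002137 ]), 'joint_efforts': array([ 2.71288891e-04, -3.93320739e+01,  1.88929600e+01,  4.19783413e+00,
       -2.52548227e-03,  2.10979778e-06]), 'position': array([ 211.10990876, -587.7255314 ,  230.36817715]), 'ee_rot': array([-1.71465889e-01,  9.85189606e-01,  9.21147395e-04, -2.00323709e-04]), 'contact_force': array([-0.39600667, -0.73699198,  0.28249438]), 'wrist_torque': array([-0.03478402, -0.01263146,  0.00723474]), 'grasp_force': 0.0, 'gripper_width': 85.64642561144424} 18.700000000000003
```

View pics/scene0.png

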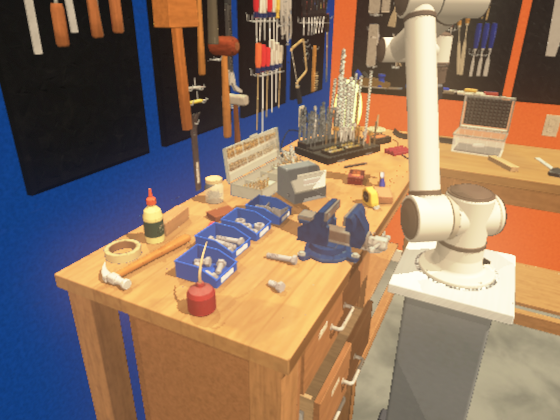

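View pics/side0.png

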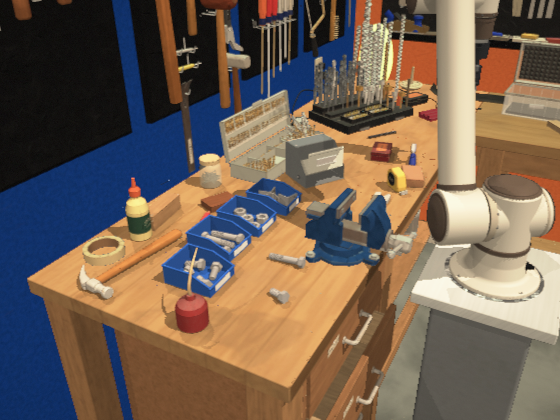

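The bins run from near to far along the bench: short bolts (200,268), long bolts (218,238), nuts (247,215), brackets (273,195). The housing is at (315,158), and the vise stands between them and the robot. The bolts are at (288,260) and (278,295), and the oil can is at (192,312). I can't see the bracket, which is probably behind the vise.

```bash
python3 - <<'E'
import numpy as np
W=np.load('side.npy')
for n,u,v in [('short',278,296),('long',288,260),('can',192,312),('spouttip',193,255),('binS',200,272),('binL',220,240),('binN',247,217),('binB',275,197),('house',315,158),('visejawL',325,210),('visejawR',370,215),('vise base',340,248),('bench corner',280,375),('tape',398,178),('cover',325,160),('housetop',310,143)]:
    print(n,W[v,u].round())
E
```

```text
short [392. 333.  18.]
long [441. 193.  11.]
can [499. 491.  50.]
spouttip [nan nan nan]
binS [609. 322.   1.]
binL [629. 207.  20.]
binN [639.  61.  10.]
binB [611. -48.  28.]
house [ 565. -215.   95.]
visejawL [373. 138. 139.]
visejawR [271. 120. 144.]
vise base [340. 116.  31.]
bench corner [291. 510.  -2.]
tape [ 326. -292.   48.]
cover [ 549. -255.   77.]
housetop [ 609. -272.  115.]
```

Request:
servo_tool:
  plan:
    - [0, 0, 0.2, 0, 0, 0, 1]
    - [0, 0, 0.2, 0, 0, 0, 1]
    - [0, 0, 0.2, 0, 0, 0, 1]
    - [0.09, 0.16, 0, 0, 0, -0.0175, 1]
    - [0.09, 0.16, 0, 0, 0, -0.0175, 1]
    - [0.09, 0.16, 0, 0, 0, -0.0175, 1]
    - [0.09, 0.16, 0, 0, 0, -0.0175, 1]
    - [0.09, 0.16, 0, 0, 0, -0.0175, 1]
    - [0.09, 0.16, 0, 0, 0, -0.0175, 1]
    - [0.09, 0.16, 0, 0, 0, -0.0175, 1]
    - [0.09, 0.16, 0, 0, 0, -0.0175, 1]
    - [0.09, 0.16, 0, 0, 0, -0.0175, 1]
    - [0.09, 0.16, 0, 0, 0, -0.0175, 1]
    - [0, 0, 0, 0, 0, 0, 1]

```text
clock: 1.85
position: [482.4, -105.3, 410.0]
ee_rot: [0.0, 1.0, 0.0, -0.001]
contact_force: [0.5, -0.3, -1.1]
gripper_width: 85.5
grasp_force: 0.0
```

```bash
python3 - <<'E'
from h import *
im,W,M=grab('wrist','w1.png'); np.save('w1.npy',W); print(M.round(2)); s=arm.read_state(); print(s['position'],s['ee_rot'],s['joints'],s['clock'])
print(np.nanmin(W.reshape(-1,3),0),np.nanmax(W.reshape(-1,3),0))
E
```

```text
[[ 0.0000e+00  9.6000e-01  2.7000e-01  4.1369e+02]
 [ 1.0000e+00 -0.0000e+00 -0.0000e+00 -1.0626e+02]
 [ 0.0000e+00  2.7000e-01 -9.6000e-01  5.5250e+02]
 [ 0.0000e+00  0.0000e+00  0.0000e+00  1.0000e+00]]
[ 481.66343948 -106.73200466  410.40935525] [ 9.95378928e-04  9.99998969e-01  1.43794225e-05 -1.03523096e-03] [ 1.11625801e-01  8.12963370e-02  4.45791601e-02 -2.61418812e-04
 -1.53613326e+00 -1.68440356e+00] 1.9
[   -2.63238565 -1155.4297444   -910.98464741] [962.79963294 938.10613731 508.05610314]
```

View pics/w1.png

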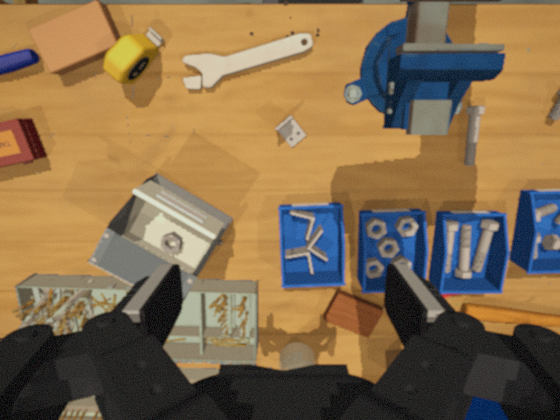

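Bracket at (290,130), long bolt at (473,135), bins left to right: brackets (312,245), nuts (393,250), long (470,252), short (540,230). The tip-out bin sits at an angle, with the nut at (172,240). I'll shift left for a second view.

Request:
servo_tool:
  plan:
    - [0, 0.2, 0, 0, 0, 0, 1]
    - [0, 0.2, 0, 0, 0, 0, 1]
    - [0, 0.2, 0, 0, 0, 0, 1]
    - [0, 0.2, 0, 0, 0, 0, 1]
    - [0, 0.2, 0, 0, 0, 0, 1]
    - [0, 0, 0, 0, 0, 0, 1]

```text
clock: 2.65
position: [481.1, 193.9, 410.1]
ee_rot: [0.001, 1.0, -0.0, -0.001]
contact_force: [-0.3, -0.6, 0.4]
gripper_width: 85.7
grasp_force: 0.0
```

```bash
cat >> h.py <<'E'
def ortho(pairs,x0,x1,y0,y1,s=1.0):
    H=np.full((int((x1-x0)*s),int((y1-y0)*s)),-50.);C=np.zeros(H.shape+(3,),np.uint8)
    for im,W in pairs:
        w=W.reshape(-1,3);c=im.reshape(-1,3);k=np.isfinite(w[:,0]);w=w[k];c=c[k]
        i=((w[:,0]-x0)*s).astype(int);j=((w[:,1]-y0)*s).astype(int)
        k=(i>=0)&(j>=0)&(i<H.shape[0])&(j<H.shape[1])&(w[:,2]<200)
        for a,b,z,col in zip(i[k],j[k],w[k,2],c[k]):
            if z>H[a,b]: H[a,b]=z;C[a,b]=col
    return H,C
E
python3 - <<'E'
from h import *
im,W,M=grab('wrist','w2.png'); np.save('w2.npy',W)
im1=cv2.imread('pics/w1.png')[:,:,::-1]; W1=np.load('w1.npy')
# bench level check
for w in(W,W1):
    z=w[...,2];print('bench',np.nanmedian(z[(z>-15)&(z<15)]))
# small parts on bench: z 4..45, region
H,C=ortho([(im,W)],330,720,-330,560)
H1,C1=ortho([(im1,W1)],330,720,-330,560)
cv2.imwrite('pics/o.png',np.where(H[...,None]>-40,C,C1)[:,:,::-1][:,90:])
np.savez('o.npz',H=H,H1=H1)
b=lambda i:(i[...,2].astype(int)>100)&(i[...,0]<70)&(i[...,2].astype(int)>i[...,1]+40)
for nm,i,w in(('2',im,W),('1',im1,W1)):
    m=b(i)&(w[...,2]>-5)&(w[...,2]<60)&(w[...,0]>500)
    n,l,st,_=cv2.connectedComponentsWithStats(m.astype(np.uint8))
    for k in range(1,n):
        if st[k,4]>300:
            q=w[l==k]; r=cv2.minAreaRect(q[:,:2].astype(np.float32)); print(nm,st[k],r,q[:,2].max().round(1))
E
```

```text
bench 0.01915266795123216
bench -0.012110209324873722
2 [ 341  190   67   83 3036] ((595.23779296875, 336.4798583984375), (128.6543426513672, 101.35204315185547), 1.4585381746292114) 52.0
2 [  93  204   67   83 2003] ((619.0575561523438, -57.96556091308594), (128.7103271484375, 101.7680892944336), 2.5540497303009033) 52.0
2 [ 178  211   66   83 2500] ((629.696044921875, 74.79084014892578), (128.91830444335938, 100.57638549804688), 2.0399169921875) 53.2
2 [ 258  213   62   81 2123] ((631.84423828125, 201.39218139648438), (128.36602783203125, 99.00523376464844), 0.1842399388551712) 52.3
2 [104 217  26  34 477] ((607.85498046875, -86.80351257324219), (59.973270416259766, 42.95008087158203), 2.459660291671753) 24.9
1 [ 525  191   35   82 1545] ((595.8262329101562, 330.163818359375), (127.94039916992188, 88.5040512084961), 1.5611646175384521) 51.5
1 [ 280  204   64   83 3626] ((619.272705078125, -59.669002532958984), (128.73423767089844, 99.64602661132812), 1.93346107006073) 52.0
1 [ 360  211   67   82 1575] ((629.723388671875, 71.94934844970703), (127.99879455566406, 101.2312240600586), 2.192464590072632) 51.9
1 [ 439  212   69   81 2056] ((632.537841796875, 200.62435913085938), (128.70262145996094, 101.51094055175781), 0.20440350472927094) 52.0
```

View pics/w2.png

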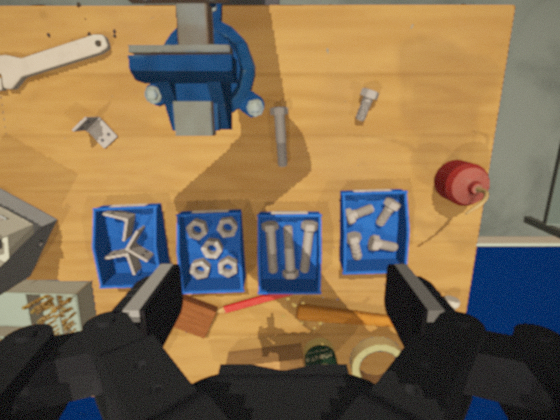

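Short bolt at (367,103), long bolt at (281,135), bracket at (100,130), oil can at (462,183). Next I'll fit the poses.

```bash
python3 - <<'E'
from h import *
im,W=cv2.imread('pics/w2.png'),np.load('w2.npy'); W1=np.load('w1.npy')
def part(w,nm,u0,u1,v0,v1,zlo=3.5):
    m=np.zeros(w.shape[:2],bool);m[v0:v1,u0:u1]=1
    m&=w[...,2]>zlo
    n,l,st,_=cv2.connectedComponentsWithStats(m.astype(np.uint8)); k=1+np.argmax(st[1:,4])
    q=w[l==k]; c,sz,a=cv2.minAreaRect(q[:,:2].astype(np.float32)); 
    xy=q[:,:2]-q[:,:2].mean(0);d=np.linalg.svd(xy,full_matrices=False)[2][0]; t=xy@d; s=xy@[-d[1],d[0]]
    print(nm,len(q),np.round(c,1),np.round(sz,1),round(a,1),'axis',d.round(3),'zmax',q[:,2].max().round(1),'width -end/+end',np.ptp(s[t<t.min()+8]).round(1),np.ptp(s[t>t.max()-8]).round(1))
    return q
part(W,'long',265,300,95,175)
part(W,'short',345,390,80,135)
q=part(W,'brk2',65,125,108,155)
q1=part(W1,'brk1',265,315,105,155)
h=q1[q1[:,2]>30];print('top',cv2.minAreaRect(h[:,:2].astype(np.float32)),len(h)); h=q[q[:,2]>30];print('top2',cv2.minAreaRect(h[:,:2].astype(np.float32)),len(h))
h=q1[q1[:,2]<9];print('leg',cv2.minAreaRect(h[:,:2].astype(np.float32)))
part(W,'long1',265,300,95,175,8); 
c=part(W,'can',425,500,140,215,60); print(c.min(0),c.max(0))
c=part(W,'can',425,500,140,215,20); print(c.min(0),c.max(0))
# vise top extents
v=W[0:150,125:270].reshape(-1,3); v=v[v[:,2]>20]; print('vise',v.min(0),v.max(0))
E
python3 - <<'E'
import cv2;i=cv2.imread('pics/w1.png');cv2.imwrite('pics/c1.png',cv2.resize(i[100:300,60:340],None,fx=2.8,fy=2.8,interpolation=cv2.INTER_CUBIC))
E
```

```text
long 650 [447.6 186.4] [90.  27.4] 0.1 axis [0.998 0.059] zmax 26.2 width -end/+end 27.6 14.6
short 379 [400.3 317.3] [27.8 45.7] 73.5 axis [ 0.96 -0.28] zmax 26.5 width -end/+end 27.8 13.8
brk2 510 [439.8 -93. ] [39.8 30.5] 39.3 axis [0.864 0.503] zmax 41.7 width -end/+end 29.7 24.8
brk1 339 [440.  -93.9] [40.  29.7] 39.0 axis [0.81  0.587] zmax 41.9 width -end/+end 28.8 29.0
top ((426.3167419433594, -105.1828384399414), (4.246720790863037, 28.685701370239258), 40.503028869628906) 60
top2 ((426.0584411621094, -104.20977783203125), (4.3465962409973145, 29.06454849243164), 38.62987518310547) 102
leg ((440.00018310546875, -93.72834777832031), (39.536956787109375, 29.751327514648438), 38.46820831298828)
long1 650 [447.6 186.4] [90.  27.4] 0.1 axis [0.998 0.059] zmax 26.2 width -end/+end 27.6 14.6
can 659 [514.7 454.9] [73.2 40.4] 85.5 axis [-0.359  0.933] zmax 150.3 width -end/+end 3.2 23.8
[495.85185906 416.85125541  60.00641933] [536.58350627 491.68257989 150.30064473]
can 1898 [513.3 462.3] [73.  65.8] 70.4 axis [ 0.796 -0.605] zmax 150.3 width -end/+end 35.2 5.7
[483.30348468 416.85125541  20.02721583] [548.67700561 498.7857282  150.30064473]
vise [274.85469595  -8.54595342  20.02824387] [439.04059735 158.147265   152.12990281]
```

View pics/c1.png

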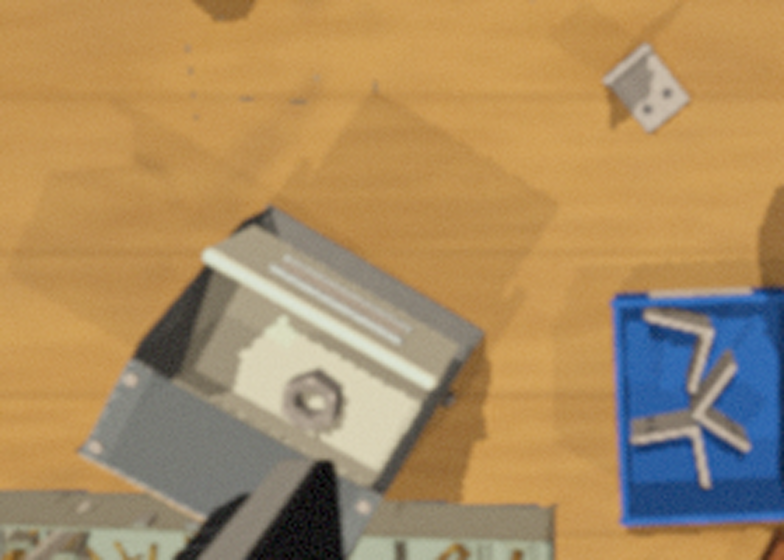

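```bash
python3 - <<'E'
from h import *
W=np.load('w2.npy'); W1=np.load('w1.npy')
v=W[0:150,125:270].reshape(-1,3)
for z in(20,50,75,100,130):
    q=v[v[:,2]>z]; r=[z]
    for x in (340,380,400,420): 
        k=q[q[:,0]>x]; r+= [x,k[:,1].max().round() if len(k) else None]
    print(r, 'xmax',q[:,0].max().round())
q=W[95:175,265:300].reshape(-1,3);q=q[(q[:,2]>8)&(q[:,1]>165)]
s=q[(q[:,0]>420)&(q[:,0]<488)]; 
for a in(425,440,455,470,485):
    k=q[abs(q[:,0]-a)<4];print(a,k[:,1].min().round(1),k[:,1].max().round(1),k[:,2].max().round(1))
# tip bin: lip and housing
I=W1[110:300,60:250].reshape(-1,3);I=I[np.isfinite(I[:,0])]
np.save('tip.npy',I)
im1=cv2.imread('pics/w1.png')
for n,(u,v) in dict(lipL=(205,256),lipM=(320,320),lipR=(432,383),nut=(285,402),nutb=(315,375),hFL=(270,210),hFR=(480,333),hBR=(375,500),hBL=(85,450),coverL=(135,365),coverR=(368,495),floor=(370,420),base=(300,215)).items():
    uu,vv=int(round(60+u/2.8)),int(round(100+v/2.8));print(n,W1[vv-1:vv+2,uu-1:uu+2].reshape(9,3)[[1,4,7]].round().tolist())
E
```

```text
[20, 340, np.float64(158.0), 380, np.float64(158.0), 400, np.float64(158.0), 420, np.float64(119.0)] xmax 439.0
[50, 340, np.float64(137.0), 380, np.float64(119.0), 400, np.float64(119.0), 420, np.float64(119.0)] xmax 439.0
[75, 340, np.float64(137.0), 380, np.float64(119.0), 400, np.float64(119.0), 420, np.float64(119.0)] xmax 439.0
[100, 340, np.float64(137.0), 380, np.float64(119.0), 400, np.float64(109.0), 420, np.float64(109.0)] xmax 439.0
[130, 340, np.float64(137.0), 380, None, 400, None, 420, None] xmax 376.0
425 180.1 195.4 21.6
440 181.5 195.4 19.7
455 181.4 197.0 18.4
470 182.8 197.0 17.1
485 184.2 198.6 16.6
lipL [[511.0, -305.0, 111.0], [512.0, -305.0, 112.0], [513.0, -304.0, 113.0]]
lipM [[542.0, -253.0, 113.0], [543.0, -253.0, 113.0], [545.0, -253.0, 113.0]]
lipR [[575.0, -201.0, 111.0], [576.0, -201.0, 112.0], [578.0, -201.0, 111.0]]
nut [[613.0, -301.0, 40.0], [615.0, -300.0, 41.0], [617.0, -301.0, 40.0]]
nutb [[599.0, -285.0, 34.0], [598.0, -284.0, 39.0], [600.0, -284.0, 39.0]]
hFL [[508.0, -313.0, 4.0], [510.0, -314.0, 1.0], [511.0, -314.0, 2.0]]
hFR [[583.0, -194.0, 3.0], [585.0, -194.0, 2.0], [587.0, -194.0, 1.0]]
hBR [[637.0, -232.0, 114.0], [638.0, -232.0, 115.0], [640.0, -232.0, 114.0]]
hBL [[610.0, -376.0, 113.0], [611.0, -375.0, 115.0], [612.0, -375.0, 115.0]]
coverL [[565.0, -345.0, 112.0], [565.0, -344.0, 115.0], [567.0, -345.0, 113.0]]
coverR [[634.0, -236.0, 114.0], [637.0, -237.0, 112.0], [637.0, -237.0, 114.0]]
floor [[630.0, -258.0, 24.0], [632.0, -258.0, 24.0], [634.0, -258.0, 24.0]]
base [[512.0, -296.0, -0.0], [513.0, -296.0, 0.0], [515.0, -297.0, -0.0]]
```

Request:
servo_tool:
  plan:
    - [-0.048, -0.009, -0.19, 0, 0, 0.03, 0.5]
    - [-0.049, -0.009, -0.2, 0, 0, 0, 0.5]
    - [0, 0, -0.2, 0, 0, 0, 0.5]
    - [0, 0, -0.2, 0, 0, 0, 0.5]
    - [0, 0, -0.2, 0, 0, 0, 0.5]
    - [0, 0, -0.2, 0, 0, 0, 0.5]
    - [0, 0, -0.12, 0, 0, 0, 0.5]
    - [0, 0, -0.045, 0, 0, 0, 0.5]
    - [0, 0, 0, 0, 0, 0, 0.5]

```text
clock: 3.82
position: [452.7, 185.6, 5.1]
ee_rot: [-0.027, 1.0, -0.0, -0.0]
contact_force: [-0.2, -0.5, 0.8]
gripper_width: 42.8
grasp_force: 0.0
```

Request:
servo_tool:
  plan:
    - [0, 0, 0, 0, 0, 0, 0]
    - [0, 0, 0, 0, 0, 0, 0]
    - [0, 0, 0, 0, 0, 0, 0]
    - [0, 0, 0, 0, 0, 0, 0]
    - [0, 0, 0, 0, 0, 0, 0]
    - [0, 0, 0.05, 0, 0, 0, 0]
    - [0, 0, 0.15, 0, 0, 0, 0]
    - [0, 0, 0.15, 0, 0, 0, 0]

```text
clock: 4.82
position: [451.5, 186.1, 111.0]
ee_rot: [-0.027, 1.0, -0.0, -0.0]
contact_force: [0.2, 0.7, -2.1]
gripper_width: 13.0
grasp_force: 58.5
```

Request:
servo_tool:
  plan:
    - [0.15, 0.0125, 0, 0, 0, -0.015, 0]
    - [0.155, 0.0125, 0, 0, 0, -0.015, 0]
    - [0.155, 0.0125, 0, 0, 0, 0, 0]
    - [0.155, 0.0125, 0, 0, 0, 0, 0]
    - [0, 0, -0.13, 0, 0, 0, 0]
    - [0, 0, -0.08, 0, 0, 0, 0]
    - [0, 0, -0.04, 0, 0, 0, 0]
    - [0, 0, 0, 0, 0, 0, 0]

```text
clock: 5.82
position: [636.6, 201.4, 34.9]
ee_rot: [0.002, 1.0, -0.0, -0.0]
contact_force: [0.6, 0.5, -2.1]
gripper_width: 13.7
grasp_force: 58.7
```

```bash
python3 - <<'E'
from h import *
im,W,M=grab('wrist','w3.png');s=arm.read_state();print(s['position'],s['contact_force'],s['gripper_width'])
E
```

```text
[637.0422376  201.74504643  35.66095345] [-0.27247869  0.82279823 -2.03083297] 13.152270025589043
```

View pics/w3.png

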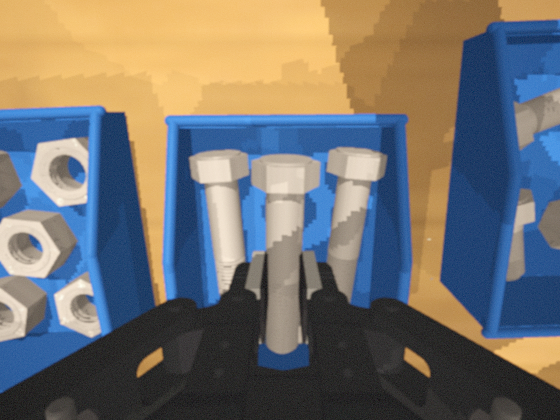

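The long bolt is directly above the middle stored bolt, inside the bin walls. Releasing it, then on to the short bolt.

Request:
servo_tool:
  plan:
    - [0, 0, -0.007, 0, 0, 0, 0.3]
    - [0, 0, 0, 0, 0, 0, 0.4]
    - [0, 0, 0, 0, 0, 0, 0.4]
    - [0, 0, 0.09, 0, 0, 0, 0.4]
    - [0, 0, 0.17, 0, 0, 0, 0.5]
    - [-0.155, 0.076, 0, 0, 0, -0.048, 0.5]
    - [-0.155, 0.076, 0, 0, 0, -0.048, 0.5]
    - [-0.155, 0.076, 0, 0, 0, -0.048, 0.5]
    - [-0.155, 0.076, 0, 0, 0, 0, 0.5]
    - [-0.156, 0.076, 0, 0, 0, 0, 0.5]
    - [0, 0, 0, 0, 0, 0, 0.5]

```text
clock: 7.25
position: [401.6, 316.6, 111.5]
ee_rot: [0.144, 0.99, 0.0, 0.0]
contact_force: [0.1, -0.4, -0.2]
gripper_width: 42.7
grasp_force: 0.0
```

```bash
python3 - <<'E'
from h import *
im,W,M=grab('wrist','w4.png');s=arm.read_state();print(s['position'],s['ee_rot'])
m=(W[...,2]>6)&(W[...,2]<32)&(abs(W[...,0]-400)<40)&(abs(W[...,1]-317)<40)
q=W[m];print(len(q),cv2.minAreaRect(q[:,:2].astype(np.float32)))
im,W,M=grab('scene','s1.png')
E
```

```text
[403.00028623 316.36003921 111.49155416] [1.44466841e-01 9.89509401e-01 5.77244530e-04 3.78496809e-04]
1613 ((399.7519836425781, 317.6354675292969), (27.67666244506836, 47.4298210144043), 73.25424194335938)
```

View pics/w4.png

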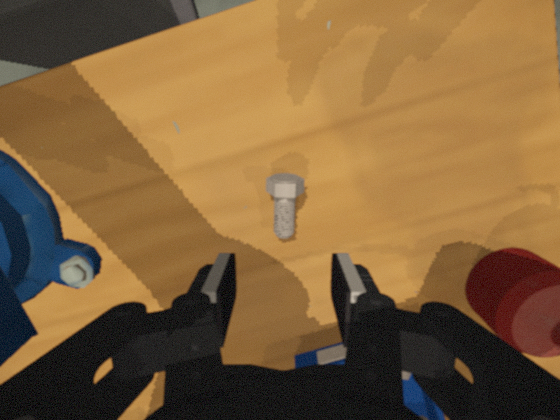

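The bolt at (285,205) is centred between the fingers and aligned with them. Descending to grip it.

Request:
servo_tool:
  plan:
    - [0.005, 0, -0.18, 0, 0, 0, 0.5]
    - [0, 0, -0.13, 0, 0, 0, 0.5]
    - [0, 0, -0.05, 0, 0, 0, 0.5]
    - [0, 0, 0, 0, 0, 0, 0.5]
    - [0, 0, 0, 0, 0, 0, 0]
    - [0, 0, 0, 0, 0, 0, 0]
    - [0, 0, 0, 0, 0, 0, 0]
    - [0, 0, 0, 0, 0, 0, 0]
    - [0, 0, 0, 0, 0, 0, 0]
    - [0, 0, 0.05, 0, 0, 0, 0]
    - [0, 0, 0.15, 0, 0, 0, 0]
    - [0, 0, 0.15, 0, 0, 0, 0]

```text
clock: 8.85
position: [404.8, 314.9, 109.1]
ee_rot: [0.146, 0.989, -0.001, -0.0]
contact_force: [0.5, 1.0, -1.0]
gripper_width: 13.5
grasp_force: 58.7
```

Request:
servo_tool:
  plan:
    - [0.16, 0.017, 0, 0, 0, 0.048, 0]
    - [0.16, 0.018, 0, 0, 0, 0.048, 0]
    - [0.16, 0.018, 0, 0, 0, 0.048, 0]
    - [0.165, 0.018, 0, 0, 0, 0, 0]
    - [0, 0, -0.13, 0, 0, 0, 0]
    - [0, 0, -0.08, 0, 0, 0, 0]
    - [0, 0, -0.025, 0, 0, 0, 0]
    - [0, 0, 0, 0, 0, 0, 0]

```text
clock: 9.85
position: [598.8, 336.8, 37.6]
ee_rot: [0.002, 1.0, -0.0, -0.0]
contact_force: [-0.7, 0.7, -1.4]
gripper_width: 13.2
grasp_force: 58.7
```

Request:
servo_tool:
  plan:
    - [0, 0, 0, 0, 0, 0, 0.3]
    - [0, 0, 0, 0, 0, 0, 0.4]
    - [0, 0, 0, 0, 0, 0, 0.4]
    - [0, 0, 0.09, 0, 0, 0, 0.4]
    - [0, 0, 0.2, 0, 0, 0, 0.5]
    - [0, 0, 0.2, 0, 0, 0, 0.5]
    - [0, 0, 0.2, 0, 0, 0, 0.5]
    - [-0.1, 0, 0.2, 0, 0, 0, 0.5]
    - [0, 0, 0, 0, 0, 0, 0.5]

```text
clock: 10.98
position: [571.6, 337.8, 308.2]
ee_rot: [0.002, 1.0, 0.004, 0.005]
contact_force: [0.1, -0.7, 0.3]
gripper_width: 42.5
grasp_force: 0.0
```

```bash
python3 - <<'E'
from h import *
im,W,M=grab('wrist','w5.png');s=arm.read_state();print(s['position'],s['ee_rot'])
E
```

```text
[570.92268091 337.33249486 304.16507531] [0.00219698 0.99999091 0.00253995 0.00262639]
```

View pics/w5.png

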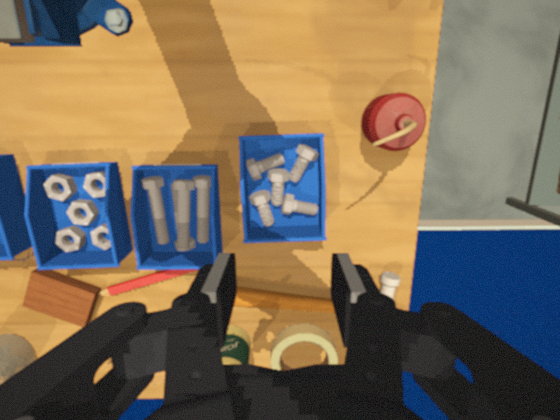

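The short bolt is in its bin, which now holds five. In the long bin the new bolt appears to lie on the middle one, since there are heads at both ends. I'll check its height.

```bash
python3 - <<'E'
from h import *
im,W,M=grab('wrist');
for u,v in[(157,210),(183,186),(183,205),(184,225),(203,210),(278,180),(278,195)]: print(u,v,np.nanmax(W[v-2:v+3,u-2:u+3].reshape(-1,3),0).round())
m=(W[...,2]>30)&(abs(W[...,0]-632)<55)&(abs(W[...,1]-201)<43);q=W[m];print(len(q),cv2.minAreaRect(q[:,:2].astype(np.float32)),q[:,2].max())
E
```

```text
157 210 [627. 176.  23.]
183 186 [591. 218.  41.]
183 205 [616. 216.  38.]
184 225 [642. 215.  40.]
203 210 [627. 236.  23.]
278 180 [586. 334.  30.]
278 195 [608. 334.  22.]
913 ((631.181396484375, 213.63963317871094), (22.34063148498535, 91.86636352539062), 88.64288330078125) 43.773643597955356
```

Request:
servo_tool:
  plan:
    - [-0.0595, -0.1835, 0, 0, 0, 0.0425, 0.6]
    - [-0.0595, -0.1835, 0, 0, 0, 0.0425, 0.6]
    - [-0.0595, -0.1835, 0, 0, 0, 0.0425, 0.6]
    - [-0.0595, -0.1835, 0, 0, 0, 0.0425, 0.6]
    - [-0.0595, -0.1835, 0, 0, 0, 0.0425, 0.6]
    - [-0.0595, -0.1835, 0, 0, 0, 0.0425, 0.6]
    - [-0.0595, -0.1835, 0, 0, 0, 0.0425, 0.6]
    - [-0.0595, -0.1835, 0, 0, 0, 0.0425, 0.6]
    - [0, 0, -0.2, 0, 0, 0, 0.6]
    - [0, 0, -0.2, 0, 0, 0, 0.6]
    - [0, 0, -0.2, 0, 0, 0, 0.6]
    - [0, 0, 0, 0, 0, 0, 0.6]

```text
clock: 12.58
position: [423.6, -104.4, 115.6]
ee_rot: [-0.33, 0.944, 0.002, -0.007]
contact_force: [0.3, 0.0, 0.8]
gripper_width: 51.1
grasp_force: 0.0
```

```bash
python3 - <<'E'
from h import *
im,W,M=grab('wrist','w6.png');s=arm.read_state();print(s['position'],s['ee_rot'])
m=(W[...,2]>2.5)&(W[...,2]<50)&(abs(W[...,0]-440)<40)&(abs(W[...,1]+94)<40)
q=W[m];print(len(q),cv2.minAreaRect(q[:,:2].astype(np.float32)));q=q[q[:,2]>25];print(len(q),cv2.minAreaRect(q[:,:2].astype(np.float32)))
E
```

```text
[ 426.82587674 -104.16866779  118.7096783 ] [-3.31104912e-01  9.43588741e-01  3.88791673e-04 -3.11018762e-03]
1860 ((439.73486328125, -94.18426513671875), (40.72690963745117, 29.996557235717773), 39.27093505859375)
501 ((425.7755126953125, -105.50371551513672), (4.848257064819336, 29.857158660888672), 38.890899658203125)
```

Request:
servo_tool:
  plan:
    - [0, 0, -0.18, 0, 0, 0, 0.6]
    - [0, 0, -0.13, 0, 0, 0, 0.6]
    - [0, 0, -0.05, 0, 0, 0, 0.6]
    - [0, 0, 0, 0, 0, 0, 0.6]
    - [0, 0, -0.01, 0, 0, 0, 0.6]

```text
clock: 13.25
position: [430.4, -103.5, 11.0]
ee_rot: [-0.331, 0.944, -0.001, 0.002]
contact_force: [0.0, 0.4, 0.3]
gripper_width: 51.1
grasp_force: 0.0
```

Request:
servo_tool:
  plan:
    - [0, 0, 0, 0, 0, 0, 0]
    - [0, 0, 0, 0, 0, 0, 0]
    - [0, 0, 0, 0, 0, 0, 0]
    - [0, 0, 0, 0, 0, 0, 0]
    - [0, 0, 0, 0, 0, 0, 0]
    - [0, 0, 0.05, 0, 0, 0, 0]
    - [0, 0, 0.15, 0, 0, 0, 0]
    - [0, 0, 0.16, 0, 0, 0, 0]
    - [0, 0, 0, 0, 0, 0, 0]

```text
clock: 14.38
position: [431.0, -103.5, 121.3]
ee_rot: [-0.331, 0.944, -0.001, 0.005]
contact_force: [-0.8, 0.4, -1.2]
gripper_width: 28.2
grasp_force: 59.3
```

Request:
servo_tool:
  plan:
    - [0.117, 0.03, 0, 0, 0, -0.0675, 0]
    - [0.117, 0.03, 0, 0, 0, -0.0675, 0]
    - [0.117, 0.03, 0, 0, 0, -0.0675, 0]
    - [0.117, 0.03, 0, 0, 0, -0.0675, 0]
    - [0.117, 0.03, 0, 0, 0, -0.0675, 0]
    - [0, 0, -0.13, 0, 0, 0, 0]
    - [0, 0, -0.08, 0, 0, 0, 0]
    - [0, 0, -0.033, 0, 0, 0, 0]
    - [0, 0, 0, 0, 0, 0, 0]

```text
clock: 15.5
position: [603.4, -58.7, 44.3]
ee_rot: [-0.0, 1.0, -0.0, -0.0]
contact_force: [0.8, 0.3, -0.4]
gripper_width: 28.2
grasp_force: 59.3
```

Request:
servo_tool:
  plan:
    - [0, 0, 0, 0, 0, 0, 0.45]
    - [0, 0, 0, 0, 0, 0, 0.5]
    - [0, 0, 0, 0, 0, 0, 0.5]
    - [0, 0, 0.09, 0, 0, 0, 0.5]
    - [0, 0, 0.2, 0, 0, 0, 0.5]
    - [-0.1, 0, 0.2, 0, 0, 0, 0.5]
    - [-0.1, 0, 0.2, 0, 0, 0, 0.5]
    - [0, 0, 0, 0, 0, 0, 0.5]
    - [0, 0, 0, 0, 0, 0, 0.5]

```text
clock: 16.62
position: [547.3, -58.6, 242.9]
ee_rot: [0.0, 1.0, 0.0, 0.0]
contact_force: [-0.7, 0.1, -0.8]
gripper_width: 42.8
grasp_force: 0.0
```

```bash
python3 - <<'E'
from h import *
im,W,M=grab('wrist','w7.png');s=arm.read_state();print(s['position'],s['ee_rot'])
E
```

```text
[547.17952526 -58.65332346 241.85499519] [ 2.22634421e-04  9.99999449e-01  9.47941604e-05 -1.02178917e-03]
```

View pics/w7.png

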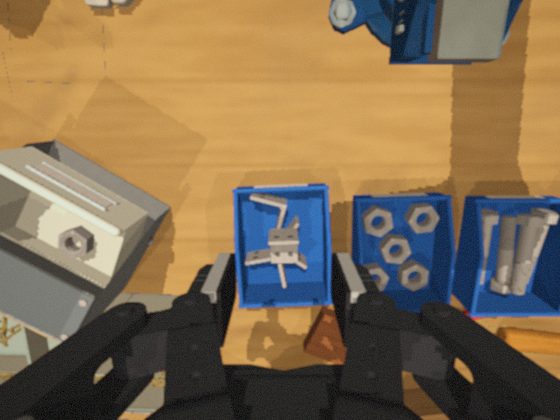

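The bracket rests mid-bin at (284,245). Next I'll put shut fingers behind the tip-out bin's lip and pull it forward.

Request:
servo_tool:
  plan:
    - [0.015, -0.173, 0, 0, 0, -0.069, 0]
    - [0.015, -0.173, 0, 0, 0, -0.069, 0]
    - [0.015, -0.174, 0, 0, 0, -0.069, 0]
    - [0.015, -0.174, 0, 0, 0, -0.0685, 0]
    - [0, 0, -0.2, 0, 0, 0, 0]
    - [0, 0, 0, 0, 0, 0, 0]
    - [0, 0, 0, 0, 0, 0, 0]

```text
clock: 17.55
position: [566.6, -267.0, 183.5]
ee_rot: [0.271, 0.962, -0.001, -0.0]
contact_force: [0.3, -0.6, 0.2]
gripper_width: 0.1
grasp_force: 0.0
```

```bash
python3 - <<'E'
from h import *
im,W,M=grab('wrist','w8.png');s=arm.read_state();print(s['position'],s['ee_rot'],s['gripper_width'])
ex=np.array([.852,-.524]);ey=np.array([.524,.852])
# lip: points with z 100..116 in bin frame
p=W.reshape(-1,3);p=p[np.isfinite(p[:,0])];d=p[:,:2]-[543,-253];a=d@ex;b=d@ey
for lo in(-50,-30,-10,10,30):
    k=(b>lo)&(b<lo+20)&(p[:,2]>104)&(p[:,2]<116)&(a>-15)&(a<30);print(lo,k.sum(),a[k].min().round(1) if k.any() else '',a[k].max().round(1) if k.any() else '',np.median(p[k,2]).round(1) if k.any() else '')
E
```

```text
[ 567.14697586 -266.87433136  184.7153387 ] [ 2.71356515e-01  9.62477935e-01 -4.39922292e-04  1.29315580e-03] 0.2821865725756118
-50 397 -3.6 4.7 112.0
-30 383 -3.2 4.3 112.0
-10 391 -2.9 5.3 111.9
10 387 -2.8 4.9 112.0
30 391 -2.3 5.9 112.0
```

View pics/w8.png

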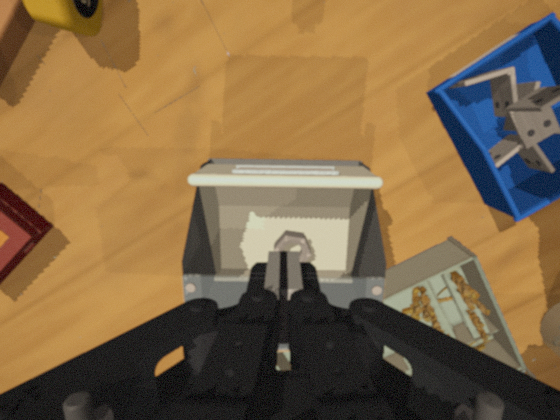

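Request:
servo_tool:
  plan:
    - [0, 0, -0.18, 0, 0, 0, 0]
    - [0, 0, -0.12, 0, 0, 0, 0]
    - [0, 0, -0.03, 0, 0, 0, 0]
    - [0, 0, 0, 0, 0, 0, 0]
    - [-0.017, 0.01, 0, 0, 0, 0, 0]
    - [-0.017, 0.01, 0, 0, 0, 0, 0]
    - [-0.0165, 0.01, -0.014, 0, 0, 0, 0]
    - [-0.0165, 0.01, -0.014, 0, 0, 0, 0]
    - [0, 0, 0, 0, 0, 0, 0]

```text
clock: 18.73
position: [544.8, -254.5, 75.2]
ee_rot: [0.272, 0.962, 0.0, -0.001]
contact_force: [0.6, 0.7, -0.3]
gripper_width: 0.3
grasp_force: 0.0
```

Request:
servo_tool:
  plan:
    - [-0.014, 0.0085, -0.0175, 0, 0, 0, 0]
    - [-0.014, 0.0085, -0.0175, 0, 0, 0, 0]
    - [-0.0105, 0.0065, -0.0205, 0, 0, 0, 0]
    - [-0.0105, 0.0065, -0.0205, 0, 0, 0, 0]
    - [0, 0, 0, 0, 0, 0, 0]
    - [0, 0, 0, 0, 0, 0, 0]

```text
clock: 19.48
position: [530.2, -245.8, 52.5]
ee_rot: [0.272, 0.962, -0.0, -0.001]
contact_force: [-0.0, 0.4, 0.7]
gripper_width: -0.1
grasp_force: 0.0
```

```bash
python3 - <<'E'
from h import *
im,W,M=grab('wrist','w9.png');s=arm.read_state();print(s['position'],s['contact_force'])
ex=np.array([.852,-.524]);ey=np.array([.524,.852])
p=W[:300].reshape(-1,3);p=p[np.isfinite(p[:,0])];d=p[:,:2]-[543,-253];a=d@ex;b=d@ey
for lo in range(-70,30,6):
    k=(abs(abs(b)-40)<10)&(a>lo)&(a<lo+6); 
    if k.any(): print(lo,k.sum(),np.percentile(p[k,2],[5,50,95]).round())
E
```

```text
[ 530.45800186 -245.81766733   52.64700849] [ 0.40887398 -0.40694579 -0.88784502]
-70 777 [-1. -0.  1.]
-64 730 [-1. -0.  1.]
-58 739 [-1. -0.  1.]
-52 702 [-1. -0.  1.]
-46 2143 [-1. 73. 76.]
-40 1454 [-1. 74. 76.]
-34 1050 [-1.  0. 62.]
-28 1104 [-1.  0. 56.]
-22 446 [-1. 43. 48.]
-16 310 [31. 35. 39.]
-10 317 [22. 25. 30.]
-4 723 [22. 23. 24.]
2 718 [22. 23. 24.]
8 698 [22. 23. 24.]
14 416 [22. 23. 24.]
```

View pics/w9.png

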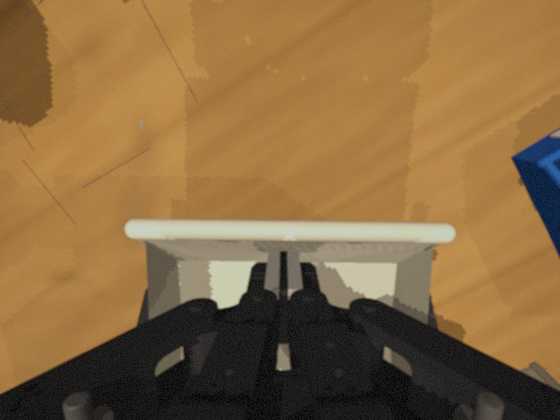

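Request:
servo_tool:
  plan:
    - [-0.0045, 0.003, -0.017, 0, 0, 0, 0]
    - [-0.0045, 0.003, -0.017, 0, 0, 0, 0]
    - [-0.003, 0.002, -0.012, 0, 0, 0, 0]
    - [-0.003, 0.002, -0.01, 0, 0, 0, 0]
    - [0, 0, 0, 0, 0, 0, 0]

```text
clock: 20.15
position: [526.0, -242.7, 35.6]
ee_rot: [0.272, 0.962, -0.0, -0.001]
contact_force: [-1.0, 0.6, -0.3]
gripper_width: -0.5
grasp_force: 0.0
```

Request:
servo_tool:
  plan:
    - [-0.003, 0.002, -0.008, 0, 0, 0, 0]
    - [-0.003, 0.002, -0.005, 0, 0, 0, 0]
    - [0, 0, 0, 0, 0, 0, 0]

```text
clock: 20.52
position: [525.0, -241.8, 32.4]
ee_rot: [0.272, 0.962, -0.0, 0.001]
contact_force: [1.2, -1.1, 2.0]
gripper_width: -0.0
grasp_force: 0.7
```

Request:
servo_tool:
  plan:
    - [0.006, -0.004, 0.15, 0, 0, 0, 0]
    - [0, 0, 0.2, 0, 0, 0, 0]
    - [0, 0, 0.2, 0, 0, 0, 0.6]
    - [0, 0, 0.1, 0, 0, 0, 0.6]
    - [0, 0, 0, 0, 0, 0, 0.6]
    - [0, 0, 0, 0, 0, 0, 0.6]

```text
clock: 21.28
position: [525.5, -242.5, 226.0]
ee_rot: [0.272, 0.962, 0.0, -0.001]
contact_force: [-0.1, 0.3, 0.2]
gripper_width: 51.4
grasp_force: 0.0
```

```bash
python3 - <<'E'
from h import *
im,W,M=grab('wrist','w10.png');s=arm.read_state();print(s['position'],s['contact_force'])
np.save('w10.npy',W)
ex=np.array([.852,-.524]);ey=np.array([.524,.852])
p=W[:330].reshape(-1,3);p=p[np.isfinite(p[:,0])];d=p[:,:2]-[543,-253];a=d@ex;b=d@ey
for lo in range(-64,44,5):
    k=(abs(abs(b)-40)<10)&(a>lo)&(a<lo+5); k2=(abs(b)<8)&(a>lo)&(a<lo+5)
    if k.any()and k2.any(): print(lo,np.percentile(p[k,2],[5,50,95]).round(),np.percentile(p[k2,2],[5,50,95]).round())
E
```

```text
[ 525.34474163 -242.49819993  225.42693936] [ 0.60086556 -0.47253411 -0.2212233 ]
-64 [-1. -0.  1.] [-1. -0.  1.]
-59 [-1. -0.  1.] [-1. -0.  1.]
-54 [-1. 49. 52.] [-1. 49. 52.]
-49 [ 0. 50. 52.] [45. 51. 52.]
-44 [40. 43. 46.] [41. 43. 45.]
-39 [37. 39. 42.] [36. 39. 40.]
-34 [232. 278. 286.] [33. 35. 37.]
-29 [ 30. 271. 280.] [28. 31. 32.]
-24 [24. 26. 28.] [24. 26. 28.]
-19 [20. 22. 24.] [20. 22. 23.]
-14 [16. 18. 20.] [16. 18. 19.]
-9 [11. 14. 16.] [12. 14. 15.]
-4 [10. 11. 12.] [10. 11. 12.]
1 [11. 12. 14.] [10. 12. 14.]
6 [12. 14. 15.] [12. 14. 31.]
11 [14. 15. 17.] [14. 17. 33.]
16 [16. 17. 18.] [15. 32. 35.]
21 [17. 18. 20.] [17. 19. 36.]
26 [18. 20. 22.] [19. 36. 37.]
31 [20. 22. 23.] [20. 37. 39.]
36 [21. 23. 25.] [22. 23. 39.]
41 [23. 27. 30.] [23. 27. 30.]
```

View pics/w10.png

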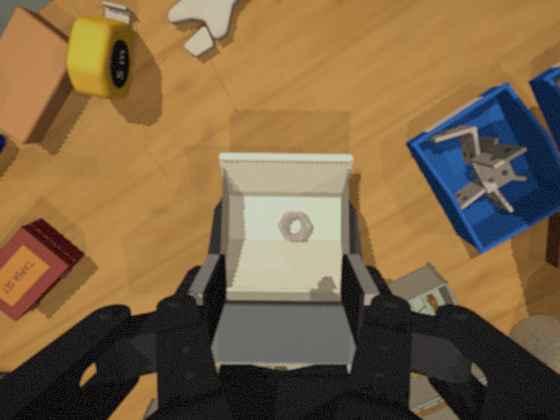

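Bin at its stop, nut at (296,226) on the scoop floor. Measuring the nut.

```bash
python3 - <<'E'
from h import *
W=np.load('w10.npy');p=W[185:270,240:345].reshape(-1,3)
ex=np.array([.852,-.524,0]);ey=np.array([.524,.852,0]);t=np.deg2rad(17)
d=p-[543,-253,0];a=d@ex;b=d@ey;z=d[:,2]
h=(z-11)*np.cos(t)-(a+2)*np.sin(t); f=(a+2)*np.cos(t)+(z-11)*np.sin(t)  # height over floor, distance along floor
k=(h>13)&(h<21)&(abs(b)<40)&(f>0)&(f<50)
print(k.sum(),np.median(h[k]));q=np.stack([f[k],b[k]],1).astype(np.float32)
print(q.min(0),q.max(0)); print(cv2.minEnclosingCircle(q))
c=(q.min(0)+q.max(0))/2
for g in range(0,60,5):
    v=[np.cos(np.deg2rad(g)),np.sin(np.deg2rad(g))];pr=q@v;print(g,np.ptp(pr).round(1),((pr.max()+pr.min())/2).round(1),end='; ')
fl=(h<8)&(abs(b)<40)&(f>3)&(f<42);print('floor',np.median(h[fl]),np.polyfit(f[fl],h[fl],1))
E
```

```text
505 15.459199887921937
[16.120478  -6.4212074] [45.065746 26.59331 ]
((30.409893035888672, 9.74946117401123), 16.84479522705078)
0 28.9 30.6; 5 30.3 31.3; 10 31.4 31.7; 15 32.3 32.0; 20 33.0 32.0; 25 33.5 31.7; 30 33.7 31.2; 35 33.6 30.5; 40 33.3 29.5; 45 32.7 28.3; 50 31.9 26.9; 55 30.8 25.3; floor -0.3927277520069772 [ 3.38817599e-04 -4.07270209e-01]
```

Request:
servo_tool:
  plan:
    - [0.0215, 0, 0, -0.0335, -0.0545, 0, 0.5]
    - [0.0215, 0, 0, -0.0335, -0.0545, 0, 0.5]
    - [0.0217, 0, 0, -0.0335, -0.0545, 0, 0.5]
    - [0, 0, -0.1, -0.0279, 0.0171, 0.0809, 0.5]
    - [0, 0, -0.1, -0.0279, 0.0171, 0.0809, 0.5]
    - [0, 0, -0.125, 0, 0, 0, 0.5]
    - [0, 0, -0.1, 0, 0, 0, 0.5]
    - [0, 0, 0, 0, 0, 0, 0.5]
    - [0, 0, 0, 0, 0, 0, 0.5]

```text
clock: 22.45
position: [547.5, -248.1, 110.4]
ee_rot: [0.101, 0.976, -0.088, 0.174]
contact_force: [0.0, -0.1, -0.1]
gripper_width: 42.9
grasp_force: 0.0
```

```bash
python3 - <<'E'
from h import *
from scipy.spatial.transform import Rotation as R
im,W,M=grab('wrist','w11.png');s=arm.read_state();print(s['position']);Q=R.from_quat(s['ee_rot']).as_matrix();print(Q.round(3))
ex=np.array([.852,-.524,0]);ey=np.array([.524,.852,0]);print('axis in bin',Q[:,2]@ex,Q[:,2]@ey,Q[2,2],'close',Q[:,1]@ex,Q[:,1]@ey)
T=543*0+np.array([570.4,-258.1,23.7]);print('delta shares',((T-s['position'])/300).round(4))
p=W[150:].reshape(-1,3);t=np.deg2rad(17);d=p-[543,-253,0];a=d@ex;b=d@ey;z=d[:,2]
h=(z-11)*np.cos(t)-(a+2)*np.sin(t); f=(a+2)*np.cos(t)+(z-11)*np.sin(t)
k=(h>13)&(h<21)&(abs(b)<30)&(f>5)&(f<50);print(k.sum(),np.nanmin(f[k]),np.nanmax(f[k]),np.nanmin(b[k]),np.nanmax(b[k]))
E
```

```text
[ 548.25242009 -247.89077813  111.16486186]
[[-0.919  0.227  0.323]
 [ 0.166  0.964 -0.207]
 [-0.358 -0.136 -0.924]]
axis in bin 0.3834422396606569 -0.006808771241105072 -0.9235779616673365 close -0.3119187691013082 0.94052198987106
delta shares [ 0.0738 -0.034  -0.2915]
1185 14.700069823060007 45.05881530599864 -7.349449179368736 26.49301935750072
```

View pics/w11.png

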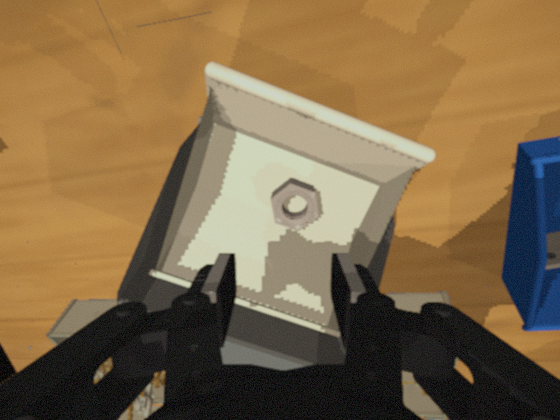

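The nut at (296,204) lies between the finger lines with flats nearly parallel to them. I'll shift onto the approach line and go in along the tool axis.

Request:
servo_tool:
  plan:
    - [-0.028, 0.031, 0, 0, 0, 0, 0.5]
    - [0.03, -0.0195, -0.086, 0, 0, 0, 0.5]
    - [0.03, -0.0195, -0.086, 0, 0, 0, 0.5]
    - [0.025, -0.0155, -0.07, 0, 0, 0, 0.5]
    - [0.01, -0.0065, -0.03, 0, 0, 0, 0.5]
    - [0, 0, 0, 0, 0, 0, 0.5]
    - [0, 0, 0, 0, 0, 0, 0.5]

```text
clock: 23.38
position: [577.6, -259.8, 57.3]
ee_rot: [0.101, 0.98, -0.079, 0.151]
contact_force: [0.0, 0.1, -0.1]
gripper_width: 42.5
grasp_force: 0.0
```

```bash
python3 - <<'E'
from h import *
s=arm.read_state();print(s['position'],s['joints'].round(3),s['joint_vel'].round(3),s['contact_force'],s['ee_rot'])
E
```

```text
[ 577.64029874 -259.77452586   57.32271293] [-0.203  0.439 -0.711  0.889 -0.161 -2.435] [-0.001 -0.004 -0.003  0.002  0.    -0.001] [ 0.00896949  0.08091382 -0.13275673] [ 0.1008731   0.98024701 -0.07865582  0.15084324]
```

Request:
servo_tool:
  plan:
    - [0, 0, 0, 0, 0, 0, 0.5]
    - [0, 0, 0, 0, 0, 0, 0.5]

```text
clock: 23.62
position: [577.6, -259.9, 57.0]
ee_rot: [0.101, 0.98, -0.079, 0.151]
contact_force: [0.1, 0.4, -0.4]
gripper_width: 43.2
grasp_force: 0.0
```

J5 is at its limit because of the 22° tilt. I'll switch to a smaller tilt (about 9°) and close straight along the lip.

```bash
cat > t.py <<'E'
from h import *
from scipy.spatial.transform import Rotation as R
import sys
a,b,z,tilt,rot=map(float,sys.argv[1:6])
ex=np.array([.852,-.524,0]);ey=np.array([.524,.852,0]);ez=np.array([0,0,1])
s=arm.read_state();Q=R.from_quat(s['ee_rot'])
R0=R.from_matrix(np.stack([-ex,ey,-ez],1)); Rt=R.from_rotvec(np.deg2rad(rot)*ez)*R.from_rotvec(-np.deg2rad(tilt)*ey)*R0
T=np.array([543,-253,0])+a*ex+b*ey+z*ez
d=s['position']-[543,-253,0]
print('bin pos',(d@ex).round(1),(d@ey).round(1),d[2].round(1),'joints',s['joints'].round(3),'F',s['contact_force'].round(1),s['clock'])
print('shift',((T-s['position'])/300).round(4),'turn',((Rt*Q.inv()).as_rotvec()/2).round(4))
E
python3 t.py -2 10 110 9 0
```

```text
bin pos 33.1 12.2 57.0 joints [-0.204  0.439 -0.711  0.889 -0.161 -2.435] F [ 0.1  0.4 -0.4] 23.625
shift [-0.1034  0.055   0.1766] turn [ 0.0883  0.0516 -0.1676]
```

Request:
servo_tool:
  plan:
    - [-0.035, 0.018, 0.06, 0.022, 0.013, -0.042, 0.6]
    - [-0.035, 0.018, 0.06, 0.022, 0.013, -0.042, 0.6]
    - [-0.034, 0.019, 0.057, 0.022, 0.013, -0.042, 0.6]
    - [0, 0, 0, 0.022, 0.013, -0.042, 0.6]
    - [0, 0, 0, 0, 0, 0, 0.6]
    - [0, 0, 0, 0, 0, 0, 0.6]

```text
clock: 24.38
position: [551.9, -256.0, 105.1]
ee_rot: [0.255, 0.962, -0.039, 0.084]
contact_force: [-0.5, 0.1, -0.2]
gripper_width: 51.2
grasp_force: 0.0
```

```bash
python3 t.py 15 10 60 9 0
```

```text
bin pos 9.1 2.1 105.1 joints [-0.122  0.398 -0.402  0.172 -0.621 -2.1  ] F [-0.5  0.1 -0.2] 24.375
shift [ 0.0305  0.0122 -0.1503] turn [ 0.0203  0.0031 -0.0151]
```

Request:
servo_tool:
  plan:
    - [0.015, 0.006, -0.075, 0.01, 0.0015, -0.0075, 0.6]
    - [0.015, 0.006, -0.075, 0.01, 0.0015, -0.0075, 0.6]
    - [0, 0, 0, 0, 0, 0, 0.6]
    - [0, 0, 0, 0, 0, 0, 0.6]

```text
clock: 24.88
position: [561.5, -252.5, 61.0]
ee_rot: [0.271, 0.959, -0.022, 0.076]
contact_force: [-0.2, -1.2, 0.0]
gripper_width: 51.7
grasp_force: 0.0
```

```bash
python3 t.py 22 10 22 9 0
```

```text
bin pos 15.5 10.2 61.0 joints [-0.129  0.474 -0.39   0.121 -0.565 -2.09 ] F [-0.2 -1.2  0. ] 24.875
shift [ 0.0182 -0.0118 -0.13  ] turn [ 0.0004  0.0006 -0.0001]
```

Request:
servo_tool:
  plan:
    - [0.007, -0.0045, -0.05, 0, 0, 0, 0.6]
    - [0.007, -0.0045, -0.045, 0, 0, 0, 0.6]
    - [0.004, -0.003, -0.033, 0, 0, 0, 0.6]
    - [0, 0, 0, 0, 0, 0, 0.6]
    - [0, 0, 0, 0, 0, 0, 0.6]

```text
clock: 25.5
position: [567.4, -256.0, 22.4]
ee_rot: [0.272, 0.959, -0.021, 0.076]
contact_force: [-0.0, 0.1, -1.3]
gripper_width: 51.1
grasp_force: 0.0
```

```bash
python3 t.py 22 10 22 9 0
```

```text
bin pos 22.3 10.2 22.4 joints [-0.135  0.538 -0.409  0.137 -0.483 -2.104] F [-0.   0.1 -1.3] 25.5
shift [-0.0012  0.0001 -0.0012] turn [0.0001 0.0008 0.0003]
```

Request:
servo_tool:
  plan:
    - [0, 0, 0, 0, 0, 0, 0.45]
    - [0, 0, 0, 0, 0, 0, 0.4]
    - [0, 0, 0, 0, 0, 0, 0.2]
    - [0, 0, 0, 0, 0, 0, 0]
    - [0, 0, 0, 0, 0, 0, 0]
    - [0, 0, 0, 0, 0, 0, 0]
    - [0, 0, 0, 0, 0, 0, 0]

```text
clock: 26.38
position: [567.4, -256.0, 23.3]
ee_rot: [0.272, 0.959, -0.021, 0.077]
contact_force: [-2.6, 1.3, 6.0]
gripper_width: 31.1
grasp_force: 59.0
```

Request:
servo_tool:
  plan:
    - [-0.005, 0.003, 0.04, 0, 0, 0, 0]
    - [-0.01, 0.006, 0.06, 0, 0, 0, 0]
    - [-0.01, 0.006, 0.1, 0, 0, 0, 0]
    - [-0.02, 0.012, 0.13, 0, 0, 0, 0]
    - [-0.02, 0.012, 0.1, 0, 0, 0, 0]
    - [0, 0, 0, 0, 0, 0, 0]

```text
clock: 27.12
position: [548.9, -244.3, 154.6]
ee_rot: [0.272, 0.959, -0.021, 0.079]
contact_force: [0.8, -0.8, -1.5]
gripper_width: 30.6
grasp_force: 59.5
```

```bash
python3 - <<'E'
from h import *
im,W,M=grab('wrist','w12.png');s=arm.read_state();print(s['position'],s['ee_rot'],s['gripper_width'],s['grasp_force'],s['joints'].round(2))
from scipy.spatial.transform import Rotation as R
Rt=R.from_quat([0,1,0,0]);print('turn to yaw0',((Rt*R.from_quat(s['ee_rot']).inv()).as_rotvec()/2).round(4))
print(((np.array([628,74,s['position'][2]])-s['position'])/300).round(4))
E
```

```text
[ 547.81172071 -244.12238449  152.39892535] [ 0.27185682  0.95899679 -0.02086101  0.07735533] 30.86328920852974 59.45730775594711 [-0.12  0.34 -0.32  0.09 -0.76 -2.07]
turn to yaw0 [0.0212 0.0784 0.2756]
[0.2673 1.0604 0.    ]
```

View pics/w12.png

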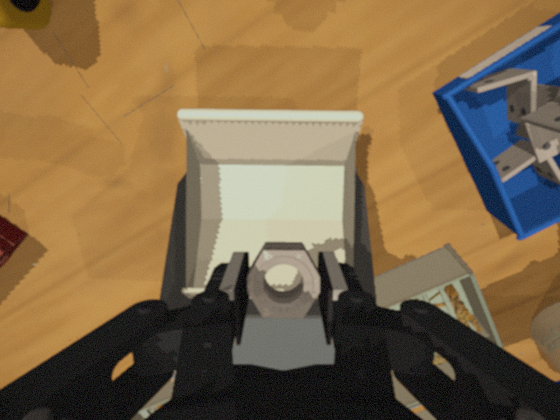

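The nut is held across its corners at (284,280). Carrying it to the nuts bin.

Request:
servo_tool:
  plan:
    - [0.038, 0.1515, 0, 0.003, 0.0112, 0.0394, 0]
    - [0.038, 0.1515, 0, 0.003, 0.0112, 0.0394, 0]
    - [0.038, 0.1515, 0, 0.003, 0.0112, 0.0394, 0]
    - [0.038, 0.1515, 0, 0.003, 0.0112, 0.0394, 0]
    - [0.038, 0.1515, 0, 0.003, 0.0112, 0.0394, 0]
    - [0.038, 0.1515, 0, 0.003, 0.0112, 0.0394, 0]
    - [0.036, 0.1515, 0, 0.003, 0.0112, 0.0392, 0]
    - [0, 0, -0.15, 0, 0, 0, 0]
    - [0, 0, -0.12, 0, 0, 0, 0]
    - [0, 0, 0, 0, 0, 0, 0]
    - [0, 0, 0, 0, 0, 0, 0]

```text
clock: 28.55
position: [627.6, 73.8, 70.7]
ee_rot: [-0.0, 1.0, -0.001, -0.001]
contact_force: [0.2, -0.1, -0.2]
gripper_width: 30.5
grasp_force: 59.7
```

Request:
servo_tool:
  plan:
    - [0, 0, -0.09, 0, 0, 0, 0]
    - [0, 0, -0.045, 0, 0, 0, 0]
    - [0, 0, 0, 0, 0, 0, 0]
    - [0, 0, 0, 0, 0, 0, 0.48]
    - [0, 0, 0, 0, 0, 0, 0.52]
    - [0, 0, 0, 0, 0, 0, 0.52]
    - [0, 0, 0.08, 0, 0, 0, 0.52]
    - [0, 0, 0.2, 0, 0, 0, 0.3]
    - [-0.1, 0, 0.2, 0, 0, 0, 0]
    - [-0.1, 0, 0.2, 0, 0, 0, 0]
    - [0, 0, 0.1, 0, 0, 0, 0]
    - [0, 0, 0, 0, 0, 0, 0]
    - [0, 0, 0, 0, 0, 0, 0]

```text
clock: 30.18
position: [570.4, 73.9, 254.9]
ee_rot: [-0.0, 1.0, -0.001, -0.002]
contact_force: [0.3, -0.1, 1.1]
gripper_width: -0.1
grasp_force: 0.0
```

```bash
python3 - <<'E'
from h import *
im,W,M=grab('wrist','w13.png');s=arm.read_state();print(s['position'],s['ee_rot'])
for n,c,z0 in(('nuts',(630,74),22),('brk',(619,-59),34.5),('long',(632,201),30)):
    m=(W[...,2]>z0)&(W[...,2]<100)&(abs(W[...,0]-c[0])<57)&(abs(W[...,1]-c[1])<44);q=W[m];print(n,len(q),cv2.minAreaRect(q[:,:2].astype(np.float32)) if len(q) else '',q[:,2].max() if len(q) else '')
E
python3 t.py -85 0 60 0 0
```

```text
[570.30686526  73.74407118 254.28322095] [-4.77850824e-05  9.99997056e-01 -1.06931184e-03 -2.17765390e-03]
nuts 556 ((630.1648559570312, 73.19477081298828), (34.03679275512695, 30.035003662109375), 29.833919525146484) 37.187624461917494
brk 1056 ((612.7173461914062, -59.6680793762207), (108.59861755371094, 37.96297073364258), 16.244037628173828) 74.38443758781415
long 1158 ((630.8494262695312, 212.9104461669922), (23.69136619567871, 90.77189636230469), 89.04335021972656) 43.60735272851997
bin pos -147.9 292.7 254.3 joints [ 0.41   0.287 -0.078  0.    -1.211 -1.981] F [ 0.5  1.2 -1.1] 30.225
shift [-0.3324 -0.9407 -0.6476] turn [ 0.0004 -0.0024 -0.2757]
```

The nut, bracket and long bolt have settled in their bins. Now to close the tip-out bin from the front, lifting the shut fingers slightly faster than the lip rises.

Request:
servo_tool:
  plan:
    - [-0.0554, -0.157, 0, 0, 0, -0.046, 0]
    - [-0.0554, -0.157, 0, 0, 0, -0.046, 0]
    - [-0.0554, -0.157, 0, 0, 0, -0.046, 0]
    - [-0.0554, -0.157, 0, 0, 0, -0.046, 0]
    - [-0.0554, -0.157, 0, 0, 0, -0.046, 0]
    - [-0.0554, -0.157, 0, 0, 0, -0.046, 0]
    - [0, 0, -0.2, 0, 0, 0, 0]
    - [0, 0, -0.2, 0, 0, 0, 0]
    - [0, 0, -0.2, 0, 0, 0, 0]
    - [0, 0, -0.1, 0, 0, 0, 0]
    - [0, 0, 0, 0, 0, 0, 0]

```text
clock: 31.6
position: [468.5, -208.5, 42.2]
ee_rot: [0.273, 0.962, -0.001, -0.006]
contact_force: [0.1, 0.7, 0.6]
gripper_width: 0.5
grasp_force: 0.0
```

```bash
python3 t.py -66 0 10 0 0
```

```text
bin pos -86.8 -1.1 42.2 joints [-1.010e-01  4.270e-01 -4.900e-01  1.000e-03 -6.650e-01 -2.022e+00] F [0.1 0.7 0.6] 31.6
shift [ 0.0608 -0.0332 -0.1074] turn [-0.0003 -0.0057  0.0003]
```

Request:
servo_tool:
  plan:
    - [0, 0, -0.07, 0, 0, 0, 0]
    - [0, 0, -0.036, 0, 0, 0, 0]
    - [0.03, -0.017, 0, 0, 0, 0, 0]
    - [0.031, -0.017, 0, 0, 0, 0, 0]
    - [0, 0, 0, 0, 0, 0, 0]
    - [0.0094, -0.0058, 0.033, 0, 0, 0, 0]
    - [0.0094, -0.0058, 0.033, 0, 0, 0, 0]
    - [0.0135, -0.0083, 0.03, 0, 0, 0, 0]
    - [0.0135, -0.0083, 0.03, 0, 0, 0, 0]
    - [0, 0, 0, 0, 0, 0, 0]

```text
clock: 32.85
position: [505.9, -228.0, 53.1]
ee_rot: [0.272, 0.962, -0.0, 0.002]
contact_force: [0.1, -0.2, 0.3]
gripper_width: -0.4
grasp_force: 0.0
```

```bash
cat > v.py <<'E'
from h import *
im,W,M=grab('wrist')
ex=np.array([.852,-.524]);ey=np.array([.524,.852])
p=W[:300].reshape(-1,3);p=p[np.isfinite(p[:,0])];d=p[:,:2]-[543,-253];a=d@ex;b=d@ey
for lo in range(-60,20,4):
    k=(abs(abs(b)-42)<10)&(a>lo)&(a<lo+4)
    if k.any(): print(lo,np.percentile(p[k,2],[50,95]).round(),end=' ')
E
python3 t.py -13.5 0 82 0 0;python3 v.py
```

```text
bin pos -44.7 1.8 53.1 joints [-0.131  0.46  -0.387  0.002 -0.72  -1.993] F [ 0.1 -0.2  0.3] 32.85
shift [ 0.0855 -0.0597  0.0963] turn [ 0.0008  0.0016 -0.0001]
-60 [-0.  1.] -56 [-0.  1.] -52 [-0.  1.] -48 [-0.  1.] -44 [-0.  1.] -40 [-0.  1.] -36 [-0.  1.] -32 [-0.  1.] -28 [-0.  1.] -24 [-0.  1.] -20 [-0.  1.] -16 [-0.  1.] -12 [-0.  1.] -8 [-0.  1.] -4 [-0.  1.] 0 [0. 2.]
```

```bash
sed -i 's/W\[:300\]/W/; s/range(-60,20/range(-60,64/; s/abs(abs(b)-42)<10/(abs(abs(b)-48)<9)\&(p[:,2]<135)/' v.py; python3 v.py
```

```text
-60 [128. 134.] -56 [130. 134.] -52 [130. 134.] -48 [  1. 130.] -44 [ -0. 129.] -40 [-0.  1.] -36 [-0.  1.] -32 [ 0. 90.] -28 [-0. 90.] -24 [-0.  1.] -20 [-0.  1.] -16 [-0.  1.] -12 [-0.  1.] -8 [-0.  1.] -4 [-0.  1.] 0 [0. 2.] 4 [2. 3.]
```

Request:
servo_tool:
  plan:
    - [0.0178, -0.0109, 0.027, 0, 0, 0, 0]
    - [0.0178, -0.0109, 0.027, 0, 0, 0, 0]
    - [0.0158, -0.0097, 0.017, 0, 0, 0, 0]
    - [0.0158, -0.0097, 0.015, 0, 0, 0, 0]
    - [0.0105, -0.0065, 0.01, 0, 0, 0, 0]
    - [0.0085, -0.0052, 0, 0, 0, 0, 0]
    - [0, 0, 0, 0, 0, 0, 0]

```text
clock: 33.83
position: [529.5, -243.4, 80.3]
ee_rot: [0.272, 0.962, -0.001, -0.001]
contact_force: [0.4, -0.0, -0.0]
gripper_width: 0.1
grasp_force: 0.0
```

```bash
python3 t.py -13.5 0 82 0 0;python3 v.py
```

```text
bin pos -16.5 1.1 80.3 joints [-1.530e-01  4.640e-01 -2.880e-01  1.000e-03 -8.210e-01 -1.971e+00] F [ 0.4 -0.  -0. ] 33.825
shift [ 0.0067 -0.0084  0.0055] turn [ 0.0003 -0.001   0.0001]
-60 [-0.  1.] -56 [-0.  1.] -52 [-0.  1.] -48 [-0.  1.] -44 [-0.  1.] -40 [-0.  1.] -36 [-0.  1.] -32 [-0.  1.] -28 [-0.  1.] -24 [-0.  1.] -20 [-0.  1.] -16 [-0.  1.] -12 [-0.  1.] -8 [-0.  1.] -4 [70. 92.] 0 [ 2. 58.] 4 [2. 3.] 8 [2. 3.] 12 [2. 3.] 16 [2. 3.] 20 [2. 3.]
```

Push a few millimetres more, watching the force, then back off and check the lip.

Request:
servo_tool:
  plan:
    - [0.0085, -0.0052, 0, 0, 0, 0, 0]
    - [0.006, -0.0037, 0, 0, 0, 0, 0]
    - [0, 0, 0, 0, 0, 0, 0]

```text
clock: 34.25
position: [531.2, -245.0, 79.6]
ee_rot: [0.273, 0.962, -0.0, -0.004]
contact_force: [-4.8, 3.3, 1.9]
gripper_width: -0.3
grasp_force: 2.9
```

Request:
servo_tool:
  plan:
    - [-0.05, 0.03, 0, 0, 0, 0, 0]
    - [-0.1, 0.06, 0.1, 0, 0, 0, 0]
    - [0, 0, 0.2, 0, 0, 0, 0]
    - [0, 0, 0.2, 0, 0, 0, 0]
    - [0, 0, 0.2, 0, 0, 0, 0]
    - [0, 0, 0, 0, 0, 0, 0]
    - [0, 0, 0, 0, 0, 0, 0]

```text
clock: 35.12
position: [488.4, -218.7, 290.1]
ee_rot: [0.272, 0.962, -0.0, -0.001]
contact_force: [-0.3, -0.2, -0.8]
gripper_width: -0.0
grasp_force: 0.0
```

```bash
python3 v.py; python3 - <<'E'
from h import *
im,W,M=grab('wrist');ex=np.array([.852,-.524]);ey=np.array([.524,.852])
p=W.reshape(-1,3);p=p[np.isfinite(p[:,0])];d=p[:,:2]-[543,-253];a=d@ex;b=d@ey
k=(p[:,2]>106)&(p[:,2]<117)&(abs(b)<55)&(a>-20)&(a<15);print('\nlip',k.sum(),a[k].min(),a[k].max(),np.median(p[k,2]))
print(arm.read_state()['position'])
E
```

```text
-60 [-0.  1.] -56 [-0.  1.] -52 [-0.  1.] -48 [-0.  1.] -44 [-0.  1.] -40 [-0.  1.] -36 [-0.  1.] -32 [-0.  1.] -28 [0. 1.] -24 [-0.  1.] -20 [-0.  1.] -16 [-0.  1.] -12 [-0.  1.] -8 [-0.  1.] -4 [ 84. 113.] 0 [ 80. 113.] 4 [  2. 112.] 8 [2. 3.] 12 [2. 3.] 16 [0. 0.] 40 [24. 26.] 44 [24. 25.] 48 [24. 25.] 52 [24. 25.] 56 [24. 25.] 60 [24. 25.] 
lip 737 -3.7736900757127927 5.156362568977546 111.76474104168068
[ 487.88497786 -218.74748977  288.79254119]
```

```bash
python3 -c "
from bench import arm
print(arm.job_done())"
```

```text
the job is handed in; nothing more can be done
None
```

The job is handed in: the last camera checks put both bolts, the bracket and the nut in their own bins and showed the tip-out bin shut again, with the oil can untouched, but no verdict came back.

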